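# Count the wheel hubs into the locked drawer

### The arm

A 6-joint arm with a two-finger parallel gripper is mounted at the origin on the work surface. World frame = base frame: x ahead of the robot, y to its left, z up, the work surface at z = 0. Lengths are in m, angles in degrees, forces in N, time in s.
With the tool pointing down it reaches from about 0.375 to 0.9 m from the base axis. Payload 3.1 kg.
Tool frame: the origin (TCP) lies at the very end of the fingers, on their centre line; the grasp point (between the pads) lies grip_point_offset behind it (grip_point_offset is the distance from the TCP to the grasp point, in m); z points along the fingers, y is the line along which they close (so a half turn about z gives the same grasp; the last joint's range is limited). The gripper opens to 87 mm and grips with 3 to 60 N. Pads are 19 mm wide; open, the fingers measure 117 mm over their backs; the gripper's body (75 mm by 190 mm) begins 51 mm behind the grasp point.
Start: joints at [53.829, 30.224, 82.088, -0, 67.689, -10.227], TCP at [0.273, 0.562, 0.223] pointing down, gripper open.
Joint ranges: [-176.69, 176.69], [-43.24, 126.21], [12.49, 139.97], [-82, 262], [0, 151.66], [-163.58, 163.58]. Speed limits (degrees/s): [159.86, 159.86, 180, 180, 180, 180].

### API

Orientations are given as a 3x3 rotation matrix whose columns are the frame's x, y, z axes.
In Python, from rig import * gives the robot as it stands.
- The arm moves only by the tool move_arm, never from a script. Its argument "increments" is a list of rows, each a list of 3 entries, a list of its own where there are three numbers: the shift along the tool's x, y, z in units of 30 mm (1.0 is 30 mm), then the turn, a rotation vector about the tool's x, y, z in units of 120 degrees (1.0 is 120 degrees), then the closure, from 0 (fully open) to 1 (shut). A call has 1 to 20 rows; each row shifts and turns the commanded pose from where the row before left it, along the tool's axes as they then stand; what a row does not reach is not made up. A row lasts 1/12 s, in which the tool goes at most 41.7 mm and 7.16 degrees, less where a joint would pass 70% of its speed; a pose out of reach is approached as far as the arm can. A call with a number of a shift or a turn outside -1 to 1 is refused whole. A call with a gripper value outside its range is refused whole. The fingers move at their own pace and stop on an object; the grip force is fixed at half the most. Time passes only in rows, so rows that do not move let the fingers close. It gives the time, the measured TCP pose, the force, the opening and the grip force at its end, in the units of the state.
- read_state(): the state, without advancing time (a new reading comes with each control period).
- capture(name): name is "scene" or "top" or "wrist"; returns a dict with "img" (384x512x3 uint8, red, green, blue), "mtx" (3x3 intrinsics, pixels), "eye" and "rotation" of the camera in the world. Camera axes: x right, y down, z forward; pixel columns grow to the right and rows downward; lengths in m; the calibration is good to about 2 mm. A picture is of the moment at which its call begins. There is no depth.
- hand_in(): hands the job in; it is judged then, once.
Trained networks look in a picture, given as the dict that the camera call returned (one of the last four; its "shot" number tells which), for a name from the list of things; names that differ only in an ending like _2 or _b are one class to them, and where a whole thing is asked for, a point or a joint stands for the part that bears it (a point fixed in the world has none). Each returns a list of dicts, best first, with "confidence" (0 to 1); they miss things now and then, are a little off and sometimes report something else, mostly with a low value. They report only what shows in the picture. A call takes as long as a camera call.
- search_frame(picture, label): "extent" ([left, top, right, bottom] as shares, 0 to 1, of the picture: columns of its width, rows of its height, round what is visible of it).
- pinpoint(picture, label): "xy" ([column, row] as shares, 0 to 1, of the picture: columns of its width, rows of its height: a listed point, or the origin of a listed thing).
The state is a dict: "time_s": time; "joint_positions": joint angles; "qvel": joint speeds; "tau": joint torques, N m; "position": TCP position; "tcp_rot": TCP orientation; "force": force on the tool from outside, world axes, zero at the start; "moment": the same for the moment, N m; "opening": opening from 0.0 (shut) to 1.0 (fully open); "grasp_force": force on a finger pad.
Only numpy, scipy, OpenCV 4.12 (cv2) and the standard library are available. Lean on these libraries where they do the work, as an engineer would, in place of code of your own. Each camera call takes 0.05 s, during which the arm holds its last target. There are 200 camera calls.

### The job

Post the three brass wheel hubs through the slot into the locked drawer: gently sweep them across the sorting deck with your fingertips, through the gate between the two fences, one at a time so that each has dropped before the next goes through. Slide them, never lift them. Leave the green tyre lying where it is, and do not disturb the other things around the unit.

Things in the scene. Friction and masses are not known exactly. Their poses are not given: they have to be found in the camera images.
- unit: low green steel tool-drawer unit, 299 (x) x 268 (y) x 85 mm, fixed, shut by a cam lock. Origin at its underside; x points from drawer front to back rim, y left, z up; gate and slot lie on the -x side. Top: flat grey sorting deck at z = 85 mm. 12 mm high rims: back, inner face x = 144 mm; sides, inner faces y = +-129 mm; fences run from the sides at x = -10 mm to the gate at x = -100 mm
- gate (a point): middle of the gate line on the deck surface, at (-100, 0, 85) mm in the unit's frame, axes as the unit's: the 40 mm wide gap between the near ends of two straight aluminium fences (4 mm thick, 12 mm high) that form a funnel on the deck. The deck ends at this line and the open slot begins
- slot (a point): centre of the slot at deck height, at (-121, 0, 85) mm in the unit's frame, axes as the unit's. Slot 42 mm (x) by 40 mm (y), from x = -100 to -142 mm, between 12 mm high cheeks and an end stop, open to the drawer below (71 mm deep under the deck plate, white floor at z = 8 mm)
- hub_a_c (a point): turned brass wheel hub, a disc 28 mm across and 14 mm high, 35 g, lying flat and loose on the deck, free to slide; the point is its centre, 7 mm above its underside. The three hubs are alike. A hub whose centre is past the gate line tips into the slot by itself
- hub_b_c (a point): turned brass wheel hub, a disc 28 mm across and 14 mm high, 35 g, lying flat and loose on the deck, free to slide; the point is its centre, 7 mm above its underside. The three hubs are alike. A hub whose centre is past the gate line tips into the slot by itself
- hub_c_c (a point): turned brass wheel hub, a disc 28 mm across and 14 mm high, 35 g, lying flat and loose on the deck, free to slide; the point is its centre, 7 mm above its underside. The three hubs are alike. A hub whose centre is past the gate line tips into the slot by itself
- tyre_c (a point): green rubber tyre, a ring 30 mm across and 14 mm high, lying flat and loose on the deck among the hubs, 12 g; the point is its centre. It stays where it is
- chassis: black plastic slot-car chassis, 120 x 66 x 19 mm, with a steel motor can, lying on the cabinet top; origin under its centre. Leave alone
- brush_holder: copper motor-brush holder on a black base, 40 x 20 x 16 mm, on the cabinet top to the left of the drawer unit; origin under its centre. Leave alone
- bushing_block: solid brass axle-bushing block, 44 x 20 x 20 mm, on the cabinet top to the right of the drawer unit; origin under its centre. Leave alone
- pin_set: set of four upright chrome body pins in a dark wooden strip, 60 x 24 mm, 34 mm high, on the cabinet top; origin under its centre. Leave alone
- screwdriver: screwdriver, 150 mm long, lying on the cabinet top. Leave alone
- oil: small oil bottle with a red cap, 32 mm across and 70 mm high, standing on the cabinet top; origin under its centre. Leave alone

How it is judged (in metres and radians):
On the way, in this order (a step that is already met when the one before it is completed fails the run):
1. one hub, and only one, has dropped through the slot; the other two are still on the deck ((((z of hub_a_c in the frame of unit between 0 and 0.075 m and x of hub_a_c in the frame of unit between -0.148 and -0.015 m and y of hub_a_c in the frame of unit between -0.132 and 0.132 m) and (z of hub_b_c in the frame of unit above 0.085 m and x of hub_b_c in the frame of unit between -0.1 and 0.146 m and y of hub_b_c in the frame of unit between -0.132 and 0.132 m) and (z of hub_c_c in the frame of unit above 0.085 m and x of hub_c_c in the frame of unit between -0.1 and 0.146 m and y of hub_c_c in the frame of unit between -0.132 and 0.132 m)) or ((z of hub_b_c in the frame of unit between 0 and 0.075 m and x of hub_b_c in the frame of unit between -0.148 and -0.015 m and y of hub_b_c in the frame of unit between -0.132 and 0.132 m) and (z of hub_a_c in the frame of unit above 0.085 m and x of hub_a_c in the frame of unit between -0.1 and 0.146 m and y of hub_a_c in the frame of unit between -0.132 and 0.132 m) and (z of hub_c_c in the frame of unit above 0.085 m and x of hub_c_c in the frame of unit between -0.1 and 0.146 m and y of hub_c_c in the frame of unit between -0.132 and 0.132 m)) or ((z of hub_c_c in the frame of unit between 0 and 0.075 m and x of hub_c_c in the frame of unit between -0.148 and -0.015 m and y of hub_c_c in the frame of unit between -0.132 and 0.132 m) and (z of hub_a_c in the frame of unit above 0.085 m and x of hub_a_c in the frame of unit between -0.1 and 0.146 m and y of hub_a_c in the frame of unit between -0.132 and 0.132 m) and (z of hub_b_c in the frame of unit above 0.085 m and x of hub_b_c in the frame of unit between -0.1 and 0.146 m and y of hub_b_c in the frame of unit between -0.132 and 0.132 m)))), for 0.2 s.
2. a second hub has dropped; the third is still on the deck ((((z of hub_a_c in the frame of unit above 0.085 m and x of hub_a_c in the frame of unit between -0.1 and 0.146 m and y of hub_a_c in the frame of unit between -0.132 and 0.132 m) and (z of hub_b_c in the frame of unit between 0 and 0.075 m and x of hub_b_c in the frame of unit between -0.148 and -0.015 m and y of hub_b_c in the frame of unit between -0.132 and 0.132 m) and (z of hub_c_c in the frame of unit between 0 and 0.075 m and x of hub_c_c in the frame of unit between -0.148 and -0.015 m and y of hub_c_c in the frame of unit between -0.132 and 0.132 m)) or ((z of hub_b_c in the frame of unit above 0.085 m and x of hub_b_c in the frame of unit between -0.1 and 0.146 m and y of hub_b_c in the frame of unit between -0.132 and 0.132 m) and (z of hub_a_c in the frame of unit between 0 and 0.075 m and x of hub_a_c in the frame of unit between -0.148 and -0.015 m and y of hub_a_c in the frame of unit between -0.132 and 0.132 m) and (z of hub_c_c in the frame of unit between 0 and 0.075 m and x of hub_c_c in the frame of unit between -0.148 and -0.015 m and y of hub_c_c in the frame of unit between -0.132 and 0.132 m)) or ((z of hub_c_c in the frame of unit above 0.085 m and x of hub_c_c in the frame of unit between -0.1 and 0.146 m and y of hub_c_c in the frame of unit between -0.132 and 0.132 m) and (z of hub_a_c in the frame of unit between 0 and 0.075 m and x of hub_a_c in the frame of unit between -0.148 and -0.015 m and y of hub_a_c in the frame of unit between -0.132 and 0.132 m) and (z of hub_b_c in the frame of unit between 0 and 0.075 m and x of hub_b_c in the frame of unit between -0.148 and -0.015 m and y of hub_b_c in the frame of unit between -0.132 and 0.132 m)))), for 0.2 s.
3. the third hub has dropped too (z of hub_a_c in the frame of unit between 0 and 0.075 m and x of hub_a_c in the frame of unit between -0.148 and -0.015 m and y of hub_a_c in the frame of unit between -0.132 and 0.132 m and z of hub_b_c in the frame of unit between 0 and 0.075 m and x of hub_b_c in the frame of unit between -0.148 and -0.015 m and y of hub_b_c in the frame of unit between -0.132 and 0.132 m and z of hub_c_c in the frame of unit between 0 and 0.075 m and x of hub_c_c in the frame of unit between -0.148 and -0.015 m and y of hub_c_c in the frame of unit between -0.132 and 0.132 m), for 0.2 s.
At the end, for the whole second after the job is handed in: All three hubs lie still in the drawer below the slot (centres at least 10 mm below the deck surface), and the tyre lies still on the deck within 20 mm of where it was (all of step 3 and linear speed of each of hub_a, hub_b, hub_c below 0.05 m/s and distance of tyre_c from where it was at the start of the episode below 0.02 m and z of tyre_c in the frame of unit above 0.085 m and linear speed of tyre below 0.03 m/s); the robot touches nothing.
It fails at once if a hub is lifted off the deck (raised more than 12 mm, the height of the fences) (z of any of hub_a_c, hub_b_c, hub_c_c in the frame of unit above 0.104 m).
It fails at once if a hub is squeezed or pressed hard (over 20 N) (contact force between the fingers and hub_a above 20 N or contact force between the fingers and hub_b above 20 N or contact force between the fingers and hub_c above 20 N).
It fails at once if the tyre is moved more than 20 mm (distance of tyre_c from where it was at the start of the episode above 0.02 m).
It fails at once if a bystander is moved more than 20 mm (distance of any of chassis, brush_holder, bushing_block, pin_set, screwdriver, oil from where it was at the start of the episode above 0.02 m).
It also fails if it takes over 72 s, if anything falls off the work surface, if the arm or the gripper's body presses on something with over 40 N, if the wrist force passes 120 N, or if a joint passes its speed limit or range.

## Working session

There is one attempt and no reset: what is moved stays moved. The work goes in short steps, Python scripts to look and compute and a tool call to move; the robot and the scene stay as the last step left them, time stands still between calls to the robot, and variables do not carry over. Pictures are saved under pics/ and viewed, at most 10 in all, crops included, and the job is handed in when it is done.

Besides the shell and the picture viewer there is one more tool, called after "Call:" as a command line: name --argument value ..., lists and objects as JSON in quotes. move_arm: Moves the arm, as the interface text tells. Its arguments: {"type":"object","properties":{"increments":{"type":"array"}},"required":["increments"]}

```bash
mkdir -p pics
cat > h.py <<'E'
from rig import *
import numpy as np, cv2
def ray(p,uv):
    d=np.linalg.inv(p["mtx"])@np.array([uv[0],uv[1],1.]); return np.array(p["eye"]),np.array(p["rotation"])@d
def onz(p,uv,z):
    e,d=ray(p,uv); return e+d*(z-e[2])/d[2]
def proj(p,X):
    c=np.array(p["rotation"]).T@(np.array(X)-np.array(p["eye"])); q=np.array(p["mtx"])@c; return q[:2]/q[2]
def save(p,n): cv2.imwrite(n,cv2.cvtColor(p["img"],cv2.COLOR_RGB2BGR))
def px(s): return np.array(s)*[512,384]
E
python3 - <<'E'
from h import *
print(read_state())
zz={'unit':0,'gate':.085,'slot':.085,'hub_a_c':.092,'tyre_c':.092}
ims=[]
for n in ["top","scene"]:
    p=capture(n); save(p,f"pics/{n}0.png"); print(n,p["eye"])
    for l,z in zz.items():
        for r in pinpoint(p,l)[:4]:
            q=px(r["xy"]); print(l,r["confidence"],q.round(1),onz(p,q,z).round(4))
E
```

```text
{'time_s': 0.0, 'joint_positions': array([ 5.38296959e+01,  3.02768073e+01,  8.21563779e+01, -1.66752089e-03,
        6.76882375e+01, -1.02272443e+01]), 'qvel': array([ 0.07992471,  0.00335672, -0.06804272,  0.09372602, -0.11260784,
       -0.01859399]), 'tau': array([ 2.85709802e-04, -4.40031445e+01, -1.76594692e+01,  6.33283309e-02,
        5.82116819e-02, -1.59759838e-04]), 'position': array([0.2729677 , 0.56143088, 0.22159482]), 'tcp_rot': array([[-8.99233885e-01,  4.37466468e-01, -1.22900363e-03],
       [ 4.37468054e-01,  8.99232295e-01, -1.72666869e-03],
       [ 3.49800105e-04, -2.09032882e-03, -9.99997754e-01]]), 'force': array([-0.02887488, -0.15749973,  0.26710557]), 'moment': array([ 0.03499269, -0.0424909 ,  0.0138507 ]), 'grasp_force': 0.0, 'opening': 0.9948276302800031}
top [ 0.39185991 -0.00882755  1.15947754]
unit 0.95 [267.3 188.9] [ 0.5644 -0.0568  0.    ]
slot 0.85 [257.7 228.5] [ 0.4517 -0.0305  0.085 ]
tyre_c 0.59 [293.5 158.6] [ 0.6297 -0.1185  0.092 ]
scene [1.42051679 0.04141844 0.79213739]
unit 0.83 [248.3 208.8] [ 0.5667 -0.0396 -0.    ]
unit 0.42 [371.4 199.9] [0.4953 0.3747 0.    ]
gate 0.97 [250.2 171.1] [ 0.4722 -0.0397  0.085 ]
slot 0.65 [217.8 198. ] [ 0.6157 -0.128   0.085 ]
slot 0.6 [251.5 165.1] [ 0.4374 -0.038   0.085 ]
hub_a_c 0.6 [250.4 210.7] [ 0.6735 -0.0235  0.092 ]
tyre_c 0.53 [218.1 200.5] [ 0.635  -0.1237  0.092 ]
```

View pics/top0.png

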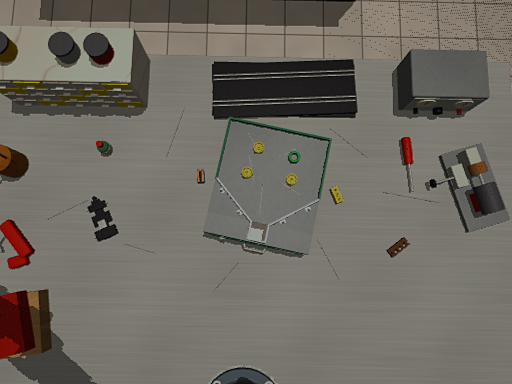

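View pics/scene0.png

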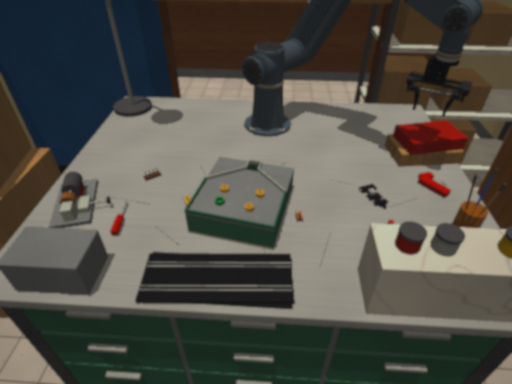

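The top view shows the hubs at about (259,148), (247,172) and (292,180), the tyre at (293,157), and the gate at about (258,223). The unit is yawed about -11°. I'll move over the deck for a close look.

Call:
move_arm --increments '[[[-0.87,-0.69,-0.13],[0,0,0],0.84],[[-0.87,-0.69,-0.13],[0,0,0],0.84],[[-0.87,-0.69,-0.13],[0,0,0],0.84],[[-0.87,-0.69,-0.13],[0,0,0],0.84],[[-0.87,-0.69,-0.13],[0,0,0],0.84],[[-0.87,-0.69,-0.13],[0,0,0],0.84],[[-0.87,-0.69,-0.13],[0,0,0],0.84],[[-0.87,-0.69,-0.13],[0,0,0],0.84],[[-0.87,-0.69,-0.13],[0,0,0],0.84],[[-0.87,-0.69,-0.13],[0,0,0],0.84],[[-0.87,-0.69,-0.13],[0,0,0],0.84],[[-0.87,-0.69,-0.13],[0,0,0],0.84],[[-0.87,-0.69,-0.13],[0,0,0],0.84],[[-0.87,-0.69,-0.13],[0,0,0],0.84],[[-0.87,-0.69,-0.13],[0,0,0],0.84],[[-0.87,-0.69,-0.13],[0,0,0],0.84],[[-0.87,-0.69,-0.13],[0,0,0],0.84],[[-0.87,-0.69,-0.13],[0,0,0],0.84],[[-0.87,-0.69,-0.13],[0,0,0],0.84],[[-0.87,-0.69,-0.13],[0,0,0],0.84]]'

```text
time_s: 2.27
position: [0.5621, -0.0403, 0.3009]
tcp_rot: [[-0.899, 0.438, 0.0], [0.438, 0.899, 0.0], [-0.0, 0.0, -1.0]]
force: [0.9, -0.4, 0.6]
opening: 0.161
grasp_force: 0.0
```

Call:
move_arm --increments '[[[0,0,0],[0,0,-0.04],0.84],[[0,0,0],[0,0,-0.04],0.84],[[0,0,0],[0,0,-0.04],0.84],[[0,0,0],[0,0,0],0.84],[[0,0,0],[0,0,0],0.84]]'

```text
time_s: 2.68
position: [0.5616, -0.0387, 0.3006]
tcp_rot: [[-0.979, 0.202, 0.0], [0.202, 0.979, 0.0], [-0.0, 0.0, -1.0]]
force: [0.6, -0.2, -0.1]
opening: 0.159
grasp_force: 0.0
```

Run:
```python
from h import *
s=read_state();print(s["position"],s["tcp_rot"].round(3),s["opening"],grip_point_offset if 'grip_point_offset' in globals() else '')
zz={'unit':0,'gate':.085,'slot':.085,'hub_a_c':.092,'tyre_c':.092}
for n in ["wrist"]:
    p=capture(n); save(p,f"pics/{n}1.png"); print(n,p["eye"],p["rotation"])
    for l,z in zz.items():
        for r in pinpoint(p,l)[:4]:
            q=px(r["xy"]); print(l,r["confidence"],q.round(1),onz(p,q,z).round(4))
```

```text
[ 0.5616253  -0.03870051  0.30056092] [[-0.979  0.202  0.   ]
 [ 0.202  0.979  0.   ]
 [-0.     0.    -1.   ]] 0.15944799420011552 0.0187
wrist [ 0.47950695 -0.02095161  0.46250917] [[ 2.02805085e-01  9.33543514e-01  2.95578424e-01]
 [ 9.79219126e-01 -1.93338233e-01 -6.12391280e-02]
 [-2.27805818e-05  3.01855653e-01 -9.53353641e-01]]
unit 0.59 [245.9 156.1] [ 0.5658 -0.059   0.    ]
gate 0.91 [243.9  87.4] [ 0.4683 -0.0365  0.085 ]
gate 0.63 [134.4 172.9] [ 0.5422 -0.1988  0.085 ]
slot 0.74 [245.9  63.4] [ 0.4428 -0.0284  0.085 ]
hub_a_c 0.66 [278.6 232.5] [ 0.6606 -0.0306  0.092 ]
tyre_c 0.9 [212.4 227.8] [ 0.6355 -0.1171  0.092 ]
```

View pics/wrist1.png

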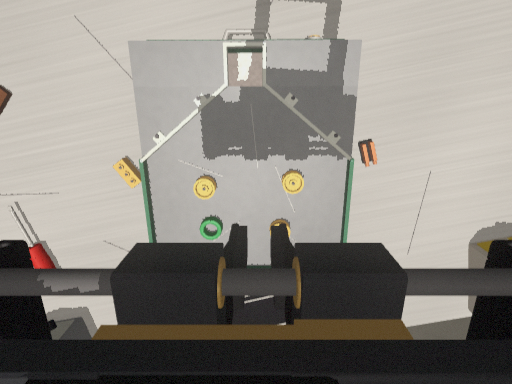

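The wrist view shows two hubs clear at (204,188) and (293,183), the third partly hidden at (280,232), the tyre at (211,228), and the gate line at row 86 between columns 226 and 264. Next I'll work out the unit frame and hub positions.

```bash
cat >> h.py <<'E'
def blobs(p,lo=(20,120,90),hi=(35,255,255),amin=15):
    m=cv2.inRange(cv2.cvtColor(p["img"],cv2.COLOR_RGB2HSV),lo,hi)
    m=cv2.morphologyEx(m,cv2.MORPH_CLOSE,np.ones((5,5),np.uint8))
    n,l,s,c=cv2.connectedComponentsWithStats(m)
    return [((s[i,0]+s[i,2]/2-.5,s[i,1]+s[i,3]/2-.5),tuple(s[i,2:5])) for i in range(1,n) if s[i,4]>amin]
E
python3 - <<'E'
from h import *
w=capture("wrist"); t=capture("top")
for uv in [(131,41),(360,40),(226,86),(264,86),(228,45),(264,45)]: print("w",uv,onz(w,uv,.085).round(4))
for n,uv in [("fl",(205,234)),("fr",(307,254)),("bl",(231,119)),("br",(330,139))]: print("t",n,onz(t,uv,.085 if n[0]=='f' else .097).round(4))
for nm,p in(("w",w),("t",t)):
    for c,s in blobs(p): print(nm,c,s,onz(p,c,.096).round(4))
    for c,s in blobs(p,(55,120,60),(85,255,255)): print(nm,'tyre?',c,s,onz(p,c,.095).round(4))
E
```

```text
w (131, 41) [ 0.3933 -0.1521  0.085 ]
w (360, 40) [0.4449 0.1045 0.085 ]
w (226, 86) [ 0.4625 -0.057   0.085 ]
w (264, 86) [ 0.4716 -0.0126  0.085 ]
w (228, 45) [ 0.4196 -0.0444  0.085 ]
w (264, 45) [ 0.4279 -0.0039  0.085 ]
t fl [0.436  0.0999 0.085 ]
t fr [ 0.391  -0.1532  0.085 ]
t bl [0.7289 0.0422 0.097 ]
t br [ 0.6813 -0.211   0.097 ]
w (np.float64(126.0), np.float64(173.0)) (np.int32(27), np.int32(27), np.int32(315)) [ 0.5387 -0.2039  0.096 ]
w (np.float64(292.0), np.float64(182.0)) (np.int32(21), np.int32(21), np.int32(323)) [ 5.925e-01 -5.000e-04  9.600e-02]
w (np.float64(204.0), np.float64(187.5)) (np.int32(21), np.int32(20), np.int32(287)) [ 0.5771 -0.1123  0.096 ]
w (np.float64(276.5), np.float64(224.0)) (np.int32(6), np.int32(3), np.int32(16)) [ 0.6459 -0.0306  0.096 ]
w (np.float64(288.0), np.float64(230.5)) (np.int32(3), np.int32(10), np.int32(18)) [ 0.6583 -0.0172  0.096 ]
w (np.float64(484.0), np.float64(246.5)) (np.int32(15), np.int32(12), np.int32(90)) [0.7358 0.2412 0.096 ]
w (np.float64(221.0), np.float64(301.0)) (np.int32(5), np.int32(11), np.int32(25)) [ 0.7498
[... 952 characters left out ...]
.int32(8), np.int32(57)) [0.8102 0.5712 0.096 ]
t (np.float64(114.5), np.float64(83.5)) (np.int32(26), np.int32(2), np.int32(51)) [0.8179 0.345  0.096 ]
t (np.float64(77.5), np.float64(92.5)) (np.int32(14), np.int32(8), np.int32(36)) [0.7916 0.4379 0.096 ]
t (np.float64(56.5), np.float64(98.0)) (np.int32(12), np.int32(7), np.int32(42)) [0.7757 0.4902 0.096 ]
t (np.float64(337.0), np.float64(194.0)) (np.int32(13), np.int32(17), np.int32(124)) [ 0.5404 -0.2272  0.096 ]
t tyre? (np.float64(324.5), np.float64(166.5)) (np.int32(12), np.int32(62), np.int32(86)) [ 0.6101 -0.1967  0.095 ]
t tyre? (np.float64(102.0), np.float64(145.5)) (np.int32(11), np.int32(10), np.int32(61)) [0.6534 0.3659 0.095 ]
```

Call:
move_arm --increments '[[[-0.43,0.37,0],[0,0,0],0.79],[[-0.43,0.37,0],[0,0,0],0.79],[[-0.43,0.37,0],[0,0,0],0.79],[[-0.43,0.37,0],[0,0,0],0.79],[[0,0,0.9],[0,0,0],0.79],[[0,0,0.9],[0,0,0],0.79],[[0,0,0.9],[0,0,0],0.79],[[0,0,0.9],[0,0,0],0.79],[[0,0,0.9],[0,0,0],0.79],[[0,0,0.9],[0,0,0],0.79],[[0,0,0.8],[0,0,0],0.79],[[0,0,0],[0,0,0],0.79],[[0,0,0],[0,0,0],0.79]]'

```text
time_s: 4.17
position: [0.6202, -0.0053, 0.1134]
tcp_rot: [[-0.98, 0.2, -0.003], [0.2, 0.98, 0.001], [0.003, -0.0, -1.0]]
force: [1.0, -0.7, 0.2]
opening: 0.203
grasp_force: 0.0
```

Run:
```python
from h import *
p=capture("wrist"); save(p,"pics/w2.png"); s=read_state(); print(s["position"],s["opening"])
for c,q in blobs(p,amin=60): print(c,q,onz(p,c,.096).round(4))
T=s["tcp_rot"]; 
for n in("gate","hub_a_c"):
    for r in pinpoint(p,n)[:3]:
        X=onz(p,px(r["xy"]),.085 if n=="gate" else .092); print(n,r["confidence"],px(r["xy"]),X.round(4),((X-s["position"])@T*1000).round(1))
```

```text
[ 0.62166085 -0.00549341  0.11506129] 0.2118350958166616
(np.float64(79.5), np.float64(200.0)) (np.int32(50), np.int32(41), np.int32(1364)) [ 0.578  -0.1122  0.096 ]
hub_a_c 0.6 [235.9808 279.2064] [ 0.6574 -0.0285  0.092 ] [-39.6 -15.4  23.1]
```

View pics/w2.png

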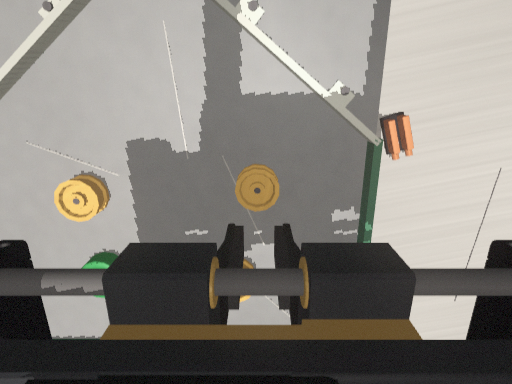

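The hub ahead is at (257,188), centred on the fingertips (column 259), and the third hub is clear behind. I'll lower and push.

Call:
move_arm --increments '[[[0,0,0.28],[0,0,0],0.79],[[0,0,0.28],[0,0,0],0.79],[[0,0,0.27],[0,0,0],0.79],[[0,0,0],[0,0,0],0.79],[[0.1,0,0],[0,0,0],0.79],[[0.1,0,0],[0,0,0],0.79],[[0.1,0,0],[0,0,0],0.79],[[0.14,-0.09,0],[0,0,0],0.79],[[0.14,-0.09,0],[0,0,0],0.79],[[0.14,-0.09,0],[0,0,0],0.79],[[0.14,-0.09,0],[0,0,0],0.79],[[0.14,-0.09,0],[0,0,0],0.79],[[0.14,-0.09,0],[0,0,0],0.79],[[0.14,-0.09,0],[0,0,0],0.79],[[0.14,-0.09,0],[0,0,0],0.79],[[0.14,-0.09,0],[0,0,0],0.79],[[0.14,-0.09,0],[0,0,0],0.79],[[0.14,-0.09,0],[0,0,0],0.79],[[0.14,-0.09,0],[0,0,0],0.79],[[0.14,-0.09,0],[0,0,0],0.79]]'

```text
time_s: 5.98
position: [0.5514, -0.0273, 0.0897]
tcp_rot: [[-0.98, 0.2, 0.0], [0.2, 0.98, 0.0], [-0.0, 0.0, -1.0]]
force: [0.7, 0.6, 0.6]
opening: 0.21
grasp_force: 0.2
```

Run:
```python
from h import *
p=capture("wrist"); save(p,"pics/w3.png"); s=read_state(); print(s["position"],s["opening"],s["force"])
T=s["tcp_rot"]; 
for c,q in blobs(p,amin=100): X=onz(p,c,.096); print(c,q,X.round(4),((X-s["position"])@T*1000).round(1))
for n in("gate","slot"):
    for r in pinpoint(p,n)[:3]:
        X=onz(p,px(r["xy"]),.085); print(n,r["confidence"],px(r["xy"]),X.round(4),((X-s["position"])@T*1000).round(1))
```

```text
[ 0.55005121 -0.02739773  0.08952591] 0.2066086401143578 [-0.46328289 -0.89897293  0.07581454]
gate 0.79 [213.1968 100.992 ] [ 0.4677 -0.0342  0.085 ] [ 79.3 -23.1   4.7]
slot 0.7 [211.2     54.1056] [ 0.4452 -0.0295  0.085 ] [102.3 -23.1   4.7]
```

View pics/w3.png

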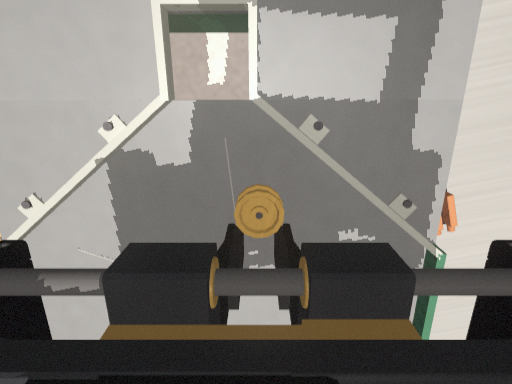

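The hub sits cradled between the fingertips at (259,213), and the gate's mid-point is at (212,100), which is 79 mm ahead and 23 mm to the right.

Call:
move_arm --increments '[[[0.14,-0.08,0],[0,0,0],0.79],[[0.14,-0.08,0],[0,0,0],0.79],[[0.14,-0.08,0],[0,0,0],0.79],[[0.14,-0.08,0],[0,0,0],0.79],[[0.14,-0.08,0],[0,0,0],0.79],[[0.14,-0.08,0],[0,0,0],0.79],[[0.14,-0.08,0],[0,0,0],0.79],[[0.14,-0.08,0],[0,0,0],0.79],[[0.14,-0.02,0],[0,0,0],0.79],[[0.14,-0.02,0],[0,0,0],0.79],[[0.14,-0.02,0],[0,0,0],0.79],[[0.14,-0.02,0],[0,0,0],0.79],[[0.14,-0.02,0],[0,0,0],0.79],[[0.14,-0.02,0],[0,0,0],0.79],[[0.14,-0.02,0],[0,0,0],0.79],[[0,0,0],[0,0,0],0.79],[[0,0,0],[0,0,0],0.79]]'

```text
time_s: 7.55
position: [0.485, -0.0374, 0.0897]
tcp_rot: [[-0.98, 0.2, -0.0], [0.2, 0.98, 0.0], [0.0, 0.0, -1.0]]
force: [-0.6, -0.4, 0.7]
opening: 0.213
grasp_force: 0.0
```

Run:
```python
from h import *
p=capture("wrist"); save(p,"pics/w4.png"); s=read_state(); print(s["position"],s["opening"],s["force"])
T=s["tcp_rot"]; 
for c,q in blobs(p,amin=100): X=onz(p,c,.096); print(c,q,X.round(4),((X-s["position"])@T*1000).round(1))
```

```text
[ 0.48537266 -0.03745556  0.08967279] 0.20720526938659845 [-0.04714387 -0.25048408  0.29515499]
(np.float64(50.0), np.float64(307.5)) (np.int32(17), np.int32(24), np.int32(190)) [ 0.5009 -0.1725  0.096 ] [ -42.2 -129.2   -6.3]
```

View pics/w4.png

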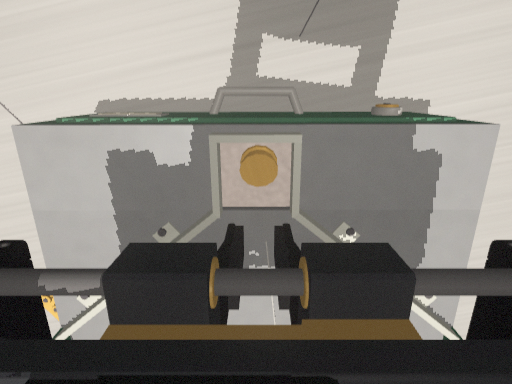

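The first hub has dropped and lies on the drawer floor at (259,165). Next is the right-hand hub.

Call:
move_arm --increments '[[[-0.2,0,-0.5],[0,0,0],0.79],[[-0.2,0,-0.8],[0,0,0],0.79],[[-0.66,-0.3,0],[0,0,0],0.79],[[-0.66,-0.3,0],[0,0,0],0.79],[[-0.66,-0.3,0],[0,0,0],0.79],[[-0.66,-0.3,0],[0,0,0],0.79],[[-0.66,-0.3,0],[0,0,0],0.79],[[-0.66,-0.33,0],[0,0,0],0.79],[[0,0,0.4],[0,0,0],0.79],[[0,0,0],[0,0,0],0.79],[[0,0,0],[0,0,0],0.79]]'

```text
time_s: 8.52
position: [0.6006, -0.1165, 0.1152]
tcp_rot: [[-0.98, 0.2, -0.004], [0.2, 0.98, 0.002], [0.005, 0.001, -1.0]]
force: [0.4, 0.8, -0.7]
opening: 0.213
grasp_force: 0.0
```

Run:
```python
from h import *
p=capture("wrist"); save(p,"pics/w5.png"); s=read_state(); print(s["position"],s["opening"],s["force"])
T=s["tcp_rot"]; 
for c,q in blobs(p,(17,120,90),amin=100): X=onz(p,c,.096); print(c,q,X.round(4),((X-s["position"])@T*1000).round(1))
for n in("gate","hub_a_c","tyre_c"):
    for r in pinpoint(p,n)[:3]:
        X=onz(p,px(r["xy"]),.085 if n=="gate" else .092); print(n,r["confidence"],px(r["xy"]),X.round(4),((X-s["position"])@T*1000).round(1))
```

```text
[ 0.600784   -0.11633547  0.11574492] 0.2115669567796307 [-0.00940742 -0.4024748  -0.22779399]
(np.float64(106.5), np.float64(166.0)) (np.int32(46), np.int32(51), np.int32(1283)) [ 0.541  -0.1997  0.096 ] [ 41.9 -93.7  19.8]
(np.float64(256.0), np.float64(192.5)) (np.int32(43), np.int32(46), np.int32(1568)) [ 0.5765 -0.1125  0.096 ] [24.5 -1.1 19.8]
(np.float64(213.5), np.float64(282.0)) (np.int32(10), np.int32(51), np.int32(285)) [ 0.6353 -0.1552  0.096 ] [-41.6 -31.2  19.6]
(np.float64(303.5), np.float64(282.5)) (np.int32(10), np.int32(52), np.int32(284)) [ 0.6484 -0.0932  0.096 ] [-42.1  32.1  19.6]
(np.float64(260.5), np.float64(329.0)) (np.int32(320), np.int32(19), np.int32(4836)) [ 0.6816 -0.1309  0.096 ] [-82.2   1.9  19.4]
hub_a_c 0.63 [394.9056 274.5984] [ 0.6579 -0.0282  0.092 ] [-38.5  97.7  23.7]
tyre_c 0.94 [262.8096 271.9872] [ 0.6369 -0.1201  0.092 ] [-36.2   3.5  23.6]
```

View pics/w5.png

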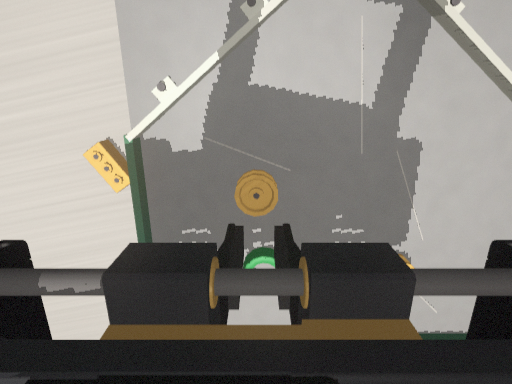

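Hub 2 is centred at (256,193), 24 mm ahead of the tips. The tyre, near (263,270), is 11 mm behind the fingers. I'll lower slightly further back and push.

Call:
move_arm --increments '[[[-0.08,-0.03,0.29],[0,0,0],0.79],[[0,0,0.29],[0,0,0],0.79],[[0,0,0.28],[0,0,0],0.79],[[0,0,0],[0,0,0],0.79],[[0.1,0,0],[0,0,0],0.79],[[0.1,0,0],[0,0,0],0.79],[[0.1,0,0],[0,0,0],0.79],[[0.14,0.08,0],[0,0,0],0.79],[[0.14,0.08,0],[0,0,0],0.79],[[0.14,0.08,0],[0,0,0],0.79],[[0.14,0.08,0],[0,0,0],0.79],[[0.14,0.08,0],[0,0,0],0.79],[[0.14,0.08,0],[0,0,0],0.79],[[0.14,0.08,0],[0,0,0],0.79],[[0.14,0.08,0],[0,0,0],0.79],[[0.14,0.08,0],[0,0,0],0.79],[[0.14,0.08,0],[0,0,0],0.79],[[0.14,0.08,0],[0,0,0],0.79],[[0.14,0.08,0],[0,0,0],0.79],[[0.14,0.08,0],[0,0,0],0.79]]'

```text
time_s: 10.38
position: [0.5483, -0.0752, 0.0909]
tcp_rot: [[-0.98, 0.2, 0.0], [0.2, 0.98, -0.0], [-0.0, -0.0, -1.0]]
force: [1.0, -0.3, 0.1]
opening: 0.209
grasp_force: 0.3
```

Run:
```python
from h import *
p=capture("wrist"); save(p,"pics/w6.png"); s=read_state(); print(s["position"],s["opening"],s["force"])
T=s["tcp_rot"]; 
for c,q in blobs(p,(17,120,90),amin=300): X=onz(p,c,.096); print(c,q,X.round(4),((X-s["position"])@T*1000).round(1))
for n in("gate","slot","hub_a_c"):
    for r in pinpoint(p,n)[:3]:
        X=onz(p,px(r["xy"]),.085 if n!="hub_a_c" else .092); print(n,r["confidence"],px(r["xy"]),X.round(4),((X-s["position"])@T*1000).round(1))
```

```text
[ 0.54706921 -0.07433616  0.09070834] 0.21126794503310267 [-0.92730027  0.41757964  0.36995502]
(np.float64(258.0), np.float64(210.0)) (np.int32(49), np.int32(53), np.int32(2028)) [ 0.5268 -0.0704  0.096 ] [20.6 -0.2 -5.2]
(np.float64(61.5), np.float64(230.0)) (np.int32(34), np.int32(41), np.int32(706)) [ 0.5163 -0.1834  0.096 ] [   8.4 -113.    -5.3]
(np.float64(260.5), np.float64(329.0)) (np.int32(320), np.int32(19), np.int32(4846)) [ 0.6078 -0.0854  0.096 ] [-61.7   1.3  -5.4]
gate 0.58 [299.7248  86.592 ] [ 0.4667 -0.0355  0.085 ] [86.5 22.   5.9]
slot 0.59 [300.8     39.3984] [ 0.4445 -0.0313  0.085 ] [109.1  21.6   5.9]
```

Call:
move_arm --increments '[[[0.14,0.075,0],[0,0,0],0.79],[[0.14,0.075,0],[0,0,0],0.79],[[0.14,0.075,0],[0,0,0],0.79],[[0.14,0.075,0],[0,0,0],0.79],[[0.14,0.075,0],[0,0,0],0.79],[[0.14,0.075,0],[0,0,0],0.79],[[0.14,0.075,0],[0,0,0],0.79],[[0.14,0.075,0],[0,0,0],0.79],[[0.14,0.075,0],[0,0,0],0.79],[[0.14,0.01,0],[0,0,0],0.79],[[0.14,0.01,0],[0,0,0],0.79],[[0.14,0.01,0],[0,0,0],0.79],[[0.14,0.01,0],[0,0,0],0.79],[[0.14,0.01,0],[0,0,0],0.79],[[0.14,0,0],[0,0,0],0.79],[[0.14,0,0],[0,0,0],0.79],[[0.06,0,0],[0,0,0],0.79],[[0,0,0],[0,0,0],0.79],[[0,0,0],[0,0,0],0.79]]'

```text
time_s: 12.17
position: [0.4853, -0.0404, 0.0909]
tcp_rot: [[-0.98, 0.2, -0.0], [0.2, 0.98, 0.0], [0.0, 0.0, -1.0]]
force: [-0.2, 0.1, -0.2]
opening: 0.211
grasp_force: 0.0
```

Run:
```python
from h import *
p=capture("wrist"); save(p,"pics/w7.png"); s=read_state(); print(s["position"],s["opening"],s["force"])
```

```text
[ 0.485451   -0.04042586  0.09084636] 0.21016801195720627 [ 0.46307064  0.72290846 -0.32399222]
```

View pics/w7.png

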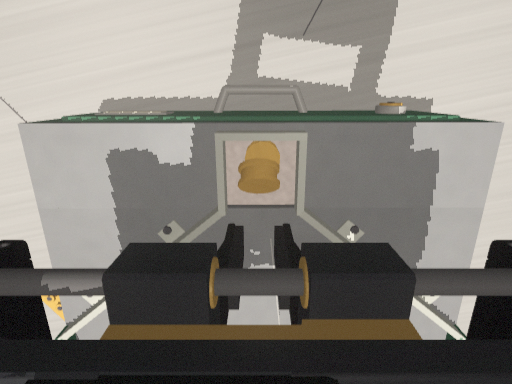

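Both hubs are down in the drawer, the second resting tilted on the first at (260,168). Next is the third.

Call:
move_arm --increments '[[[-0.2,0,-0.5],[0,0,0],0.79],[[-0.2,0,-0.8],[0,0,0],0.79],[[-0.88,0.22,0],[0,0,0],0.79],[[-0.88,0.22,0],[0,0,0],0.79],[[-0.88,0.22,0],[0,0,0],0.79],[[-0.88,0.22,0],[0,0,0],0.79],[[-0.88,0.22,0],[0,0,0],0.79],[[-0.88,0.22,0],[0,0,0],0.79],[[-0.88,0.22,0],[0,0,0],0.79],[[0,0,0.4],[0,0,0],0.79],[[0,0,0],[0,0,0],0.79],[[0,0,0],[0,0,0],0.79]]'

```text
time_s: 13.22
position: [0.6854, -0.0341, 0.1161]
tcp_rot: [[-0.98, 0.2, -0.005], [0.2, 0.98, 0.001], [0.005, -0.0, -1.0]]
force: [-1.0, 0.1, -0.1]
opening: 0.213
grasp_force: 0.0
```

Run:
```python
from h import *
p=capture("wrist"); save(p,"pics/w8.png"); s=read_state(); print(s["position"],s["opening"],s["force"])
T=s["tcp_rot"]; 
for c,q in blobs(p,(17,120,90),amin=300): X=onz(p,c,.096); print(c,q,X.round(4),((X-s["position"])@T*1000).round(1))
for n in("hub_a_c","tyre_c"):
    for r in pinpoint(p,n)[:3]:
        X=onz(p,px(r["xy"]),.092); print(n,r["confidence"],px(r["xy"]),X.round(4),((X-s["position"])@T*1000).round(1))
```

```text
[ 0.68552683 -0.0342197   0.11682594] 0.21175495462795496 [-0.32680781 -1.14188369 -0.1411997 ]
(np.float64(256.5), np.float64(184.5)) (np.int32(44), np.int32(46), np.int32(1573)) [ 0.6564 -0.0288  0.096 ] [29.5 -0.5 20.9]
(np.float64(260.5), np.float64(329.0)) (np.int32(320), np.int32(19), np.int32(4911)) [ 0.7672 -0.0486  0.096 ] [-82.9   2.3  20.5]
hub_a_c 0.56 [257.8944 183.8976] [ 0.6573 -0.0281  0.092 ] [28.8  0.4 24.9]
tyre_c 0.95 [113.3056 177.4848] [ 0.6344 -0.1185  0.092 ] [ 33.1 -92.8  25. ]
```

View pics/w8.png

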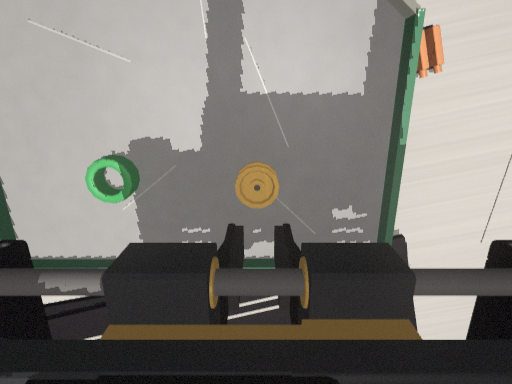

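Hub 3 is centred at (257,184), 29 mm ahead, and the tyre at (113,180) is untouched. I'll lower and push.

Call:
move_arm --increments '[[[0,0,0.3],[0,0,0],0.79],[[0,0,0.3],[0,0,0],0.79],[[0,0,0.28],[0,0,0],0.79],[[0,0,0],[0,0,0],0.79],[[0.1,0,0],[0,0,0],0.79],[[0.1,0,0],[0,0,0],0.79],[[0.1,0,0],[0,0,0],0.79],[[0.16,-0.04,0],[0,0,0],0.79],[[0.16,-0.04,0],[0,0,0],0.79],[[0.16,-0.04,0],[0,0,0],0.79],[[0.16,-0.04,0],[0,0,0],0.79],[[0.16,-0.04,0],[0,0,0],0.79],[[0.16,-0.04,0],[0,0,0],0.79],[[0.16,-0.04,0],[0,0,0],0.79],[[0.16,-0.04,0],[0,0,0],0.79],[[0.16,-0.04,0],[0,0,0],0.79],[[0.16,-0.04,0],[0,0,0],0.79],[[0.16,-0.04,0],[0,0,0],0.79],[[0.16,-0.04,0],[0,0,0],0.79],[[0.16,-0.04,0],[0,0,0],0.79]]'

```text
time_s: 15.03
position: [0.6139, -0.0355, 0.0915]
tcp_rot: [[-0.98, 0.2, 0.0], [0.2, 0.98, -0.0], [-0.0, -0.0, -1.0]]
force: [1.1, -0.2, 0.0]
opening: 0.206
grasp_force: 0.4
```

Call:
move_arm --increments '[[[0.16,-0.045,0],[0,0,0],0.79],[[0.16,-0.045,0],[0,0,0],0.79],[[0.16,-0.045,0],[0,0,0],0.79],[[0.16,-0.045,0],[0,0,0],0.79],[[0.16,-0.045,0],[0,0,0],0.79],[[0.16,-0.045,0],[0,0,0],0.79],[[0.16,-0.045,0],[0,0,0],0.79],[[0.16,-0.045,0],[0,0,0],0.79],[[0.16,-0.045,0],[0,0,0],0.79],[[0.16,-0.045,0],[0,0,0],0.79],[[0.16,-0.045,0],[0,0,0],0.79],[[0.16,-0.045,0],[0,0,0],0.79]]'

```text
time_s: 16.03
position: [0.5542, -0.0399, 0.0915]
tcp_rot: [[-0.98, 0.2, 0.0], [0.2, 0.98, -0.0], [-0.0, -0.0, -1.0]]
force: [-0.4, 0.6, 0.4]
opening: 0.208
grasp_force: 0.4
```

Run:
```python
from h import *
p=capture("wrist"); s=read_state(); print(s["position"],s["opening"],s["force"])
T=s["tcp_rot"]; 
for c,q in blobs(p,(17,120,90),amin=300): X=onz(p,c,.096); print(c,q,X.round(4),((X-s["position"])@T*1000).round(1))
X=np.array([.468,-.035,.085]);print((X-s["position"])@T*1000)
for n in("gate",):
    for r in pinpoint(p,n)[:3]:
        X=onz(p,px(r["xy"]),.085); print(n,r["confidence"],px(r["xy"]),X.round(4),((X-s["position"])@T*1000).round(1))
```

```text
[ 0.55276078 -0.03966272  0.09129137] 0.2080589599349452 [-1.29903158 -1.02098246  0.25920437]
(np.float64(240.5), np.float64(62.0)) (np.int32(38), np.int32(51), np.int32(1334)) [ 0.4556 -0.0279  0.096 ] [97.5 -7.9 -4.5]
(np.float64(259.0), np.float64(210.0)) (np.int32(49), np.int32(53), np.int32(2016)) [ 0.5331 -0.0345  0.096 ] [20.3  1.1 -4.7]
(np.float64(260.5), np.float64(329.5)) (np.int32(320), np.int32(20), np.int32(4843)) [ 0.6146 -0.0502  0.096 ] [-62.7   2.   -4.9]
[ 83.96496567 -12.39201852   6.48335059]
gate 0.98 [231.4752  90.816 ] [ 0.4674 -0.0361  0.085 ] [ 84.3 -13.6   6.5]
```

Call:
move_arm --increments '[[[0.14,-0.045,0],[0,0,0],0.79],[[0.14,-0.045,0],[0,0,0],0.79],[[0.14,-0.045,0],[0,0,0],0.79],[[0.14,-0.045,0],[0,0,0],0.79],[[0.14,-0.045,0],[0,0,0],0.79],[[0.14,-0.045,0],[0,0,0],0.79],[[0.14,-0.045,0],[0,0,0],0.79],[[0.14,-0.045,0],[0,0,0],0.79],[[0.14,-0.01,0],[0,0,0],0.79],[[0.14,-0.01,0],[0,0,0],0.79],[[0.14,-0.01,0],[0,0,0],0.79],[[0.14,-0.01,0],[0,0,0],0.79],[[0.14,0,0],[0,0,0],0.79],[[0.14,0,0],[0,0,0],0.79],[[0.14,0,0],[0,0,0],0.79],[[0.14,0,0],[0,0,0],0.79],[[0.03,0,0],[0,0,0],0.79],[[0,0,0],[0,0,0],0.79],[[0,0,0],[0,0,0],0.79]]'

```text
time_s: 17.72
position: [0.4856, -0.0379, 0.0915]
tcp_rot: [[-0.98, 0.2, 0.0], [0.2, 0.98, -0.0], [-0.0, -0.0, -1.0]]
force: [0.5, 0.8, -0.2]
opening: 0.208
grasp_force: 0.0
```

Call:
move_arm --increments '[[[-0.2,0,-0.4],[0,0,0],0.79],[[-0.2,0,-0.8],[0,0,0],0.79],[[-0.5,0,-0.9],[0,0,0],0.79],[[-0.5,0,-0.9],[0,0,0],0.79],[[0,0,0],[0,0,0],0.79],[[0,0,0],[0,0,0],0.79]]'

```text
time_s: 18.22
position: [0.5287, -0.0469, 0.183]
tcp_rot: [[-0.98, 0.2, 0.005], [0.2, 0.98, -0.001], [-0.005, -0.0, -1.0]]
force: [-0.9, 0.5, -1.2]
opening: 0.211
grasp_force: 0.0
```

Run:
```python
from h import *
p=capture("wrist"); save(p,"pics/w9.png"); s=read_state(); print(s["position"],s["opening"],s["force"])
```

```text
[ 0.52652862 -0.04626865  0.1815012 ] 0.21055761355101393 [-1.26357534 -0.39827982  0.07038861]
```

View pics/w9.png

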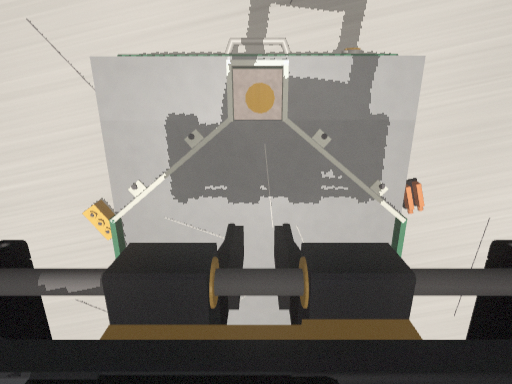

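The third hub has gone through: the deck is clear of hubs, and a hub lies deep in the slot at (260,97). The arm is clear of everything, so I'll hand in.

Run:
```python
from h import *
print(hand_in())
```

```text
the job is handed in; nothing more can be done
None
```

I posted all three hubs through the slot one at a time and handed the job in after about 18 s of robot time; the tyre was undisturbed in the last view of it, and the hand-in returned no verdict.

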